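# Wedge a frame corner in the bench joiner

## Task

Drive the wedge into the glued frame corner: lay the corner on the bed of the joiner as it lies now (same side up), pushed fully home into the V fence, let go of it, then push the joiner's black-gripped handle all the way down and let it spring back up. Do not press the handle before the corner is home, do not bump the magnifier lamp that hangs over the joiner, and leave the corner in the fence and the rest of the bench undisturbed.

Things in the scene. Friction and masses are not known exactly. Their poses are not given: they have to be found in the camera images.
- corner: L-shaped corner of wooden picture-frame moulding, loose, back uppermost, dark mitre line on top, about 0.14 kg. Two legs at 90 degrees, each 150 mm long along its outer face. Origin: outer tip of the L (where the outer faces meet), on the underside. Its x points out of the corner along the mitre, z up: the outer faces run from the origin along (-1, 1)/sqrt2 and (-1, -1)/sqrt2 of its x, y
- leg_left (a point): a good place to grip the corner: middle of the leg's width, on the underside, 105 mm from the outer tip along the leg that runs along (-1, 1)/sqrt2. Each leg is 28 mm wide: its outer 22 mm is 32 mm high, and the 6 mm lip along its inner edge (the rebate) only 22 mm high
- leg_right (a point): the same point on the other leg, which runs along (-1, -1)/sqrt2 of the corner's x, y
- joiner: bench V-nail joiner, a grey hand-lever press, fixed. Origin on the bench; x points from the handle's end (operator's side) to the column, z up. Flat bed, x -120 to 145 mm, y -115 to 115 mm, its top 18 mm above the bench; the column stands at x 95 to 140 mm, y -36 to 36 mm, 153 mm high. A corner pushed home has its origin at fence_corner and its x along the joiner's x
- fence_corner (a point): inner corner where the two steel fence bars meet, on the bed's top: joiner x = 73 mm, y = 0, 18 mm above the bench. The bars are 75 mm long (half a leg, so that fingers can hold the outer ends of the legs), 12 mm thick, 26 mm high above the bed, open towards -x: their inner faces run from here along (-1, 1)/sqrt2 and (-1, -1)/sqrt2 of the joiner's x, y
- driver (a point): where the driver pin's lower end is with the handle up: joiner x = 55 mm, y = 0, 76 mm above the bench (fixed point). The pin is 16 mm thick and comes down to 51.5 mm, just over the wood of a corner that is home (top 50 mm). Its guide, 34 mm across, begins 83 mm above the bench
- handle (a joint): angle of the joiner's handle, rad: 0 up (at rest, handle 20 degrees above level), 0.45 fully down on its stop (6 degrees below level). A spring brings it back up when released. Pushed at handle_grip it takes about 5 N at the start and 12 N at the bottom
- handle_grip (a point): the place to push: middle of the upper face of the handle's black grip, 225 mm along the handle from the pivot. The handle reaches from the pivot over the bed towards the joiner's -x; it is 255 mm long, the grip being its last 110 mm, 36 mm wide, 24 mm thick. At rest this point is 223 mm above the bench at joiner x = -97 mm; fully down 123 mm, x = -115 mm
- handle_pivot (a point): the handle's pivot, level along the joiner's y: joiner x = 110 mm, y = 0, 135 mm above the bench
- lamp: white ring magnifier lamp with a clear lens, fixed, over the joiner. Origin: on the bench under the lens centre. The head is a level disc 220 mm across, underside 335 mm and top 367 mm above the bench; fence and handle lie under it, so a tool held upright there would hit it: come in tilted, from the operator's side
- lamp_stand (a point): foot of the lamp's stand on the bench: base 170 mm across, 22 mm high, with a post rising from here to 430 mm and an arm from its top, up to 470 mm high, to the head
- glue: bystander, loose: white plastic glue bottle, 52 mm across, 150 mm tall. Origin: centre of its underside
- nail_box: bystander, loose: small closed cardboard box of wedges, 90 x 60 x 40 mm. Origin: centre of its underside
- offcut: bystander, loose: straight offcut of the same moulding, 120 mm long, 28 mm wide, 32 mm high (not needed for the job). Origin: centre of its underside
- spatula: bystander, loose: spatula, 190 mm long, lying along its x. Origin: centre of its underside
- brush: bystander, loose: brush, 180 mm long, lying along its x. Origin: centre of its underside
- jar: bystander, loose: open glass jar, 72 mm across, 90 mm tall. Origin: centre of its underside

How it is judged:
By the outcome, as a careful person would: the job done as asked, in the order asked, and still so for the second after the job is handed in, with the robot touching nothing.
It also fails if it takes over 61 s, if anything falls off the work surface, if the arm or the gripper's body presses on something with over 40 N, if the wrist force passes 120 N, or if a joint passes its speed limit or range.

## Robot

A 7-joint arm with a two-finger parallel gripper is mounted at the origin on the work surface. World frame = base frame: x ahead of the robot, y to its left, z up, the work surface at z = 0. Lengths are in m, angles in degrees, forces in N, time in s.
With the tool pointing down it reaches from about 0.4 to 0.85 m from the base axis. Payload 10.4 kg.
Tool frame: the origin (TCP) lies at the very end of the fingers, on their centre line; the grasp point (between the pads) lies 19 mm behind it; z points along the fingers, y is the line along which they close (so a half turn about z gives the same grasp; the last joint's range is limited). The gripper opens to 87 mm and grips with 3 to 60 N. Pads are 19 mm wide; open, the fingers measure 117 mm over their backs; the gripper's body (75 mm by 190 mm) begins 51 mm behind the grasp point.
Start: joints at [75.138, 19.034, -3.707, 83.658, 1.238, 77.344, -5.071], TCP at [0.147, -0.608, 0.223] pointing down, gripper open.
Joint ranges: [-148.97, 148.97], [-28.65, 121.19], [-84.17, 76.75], [9.2, 138.47], [-72.65, 252.65], [3.7, 117.97], [-149.18, 149.18]. Speed limits (degrees/s): [127.2, 127.2, 159.86, 159.86, 180, 180, 180].

## Interface

Orientations are given as a 3x3 rotation matrix whose columns are the frame's x, y, z axes.
In Python, from workcell import env gives the robot as it stands.
- The arm moves only by the shell command python3 -m inch 'ROWS' [FORCE]. ROWS is JSON, one flat list of numbers, 7 for each row, row after row: the shift along the tool's x, y, z normalised to -1 to 1, where 1 is 0.3 m, then the turn, a rotation vector about the tool's x, y, z normalised to -1 to 1, where 1 is pi rad, then the opening, from 0 (shut) to 1 (fully open). In form: [x, y, z, wx, wy, wz, fingers, x, y, z, wx, wy, wz, fingers, ...]. A call has 1 to 8 rows; each row is the pose to reach, as a shift and turn from the pose commanded when the call began, along the tool's axes at that moment, turning the shorter way round; what a row does not reach only later rows make up. A row lasts 1/10 s, in which the tool goes at most 50 mm and 8.59 degrees, less where a joint would pass 70% of its speed; a pose out of reach is approached as far as the arm can. A call with a number of a shift or a turn outside -1 to 1 is refused whole. A call with a gripper value outside its range is refused whole. The fingers move at their own pace and stop on an object; FORCE is the grip in N (left out, the last holds). Time passes only in rows, so rows that repeat a pose let the fingers close. It gives the time, the measured TCP pose, the force, the opening and the grip force at its end, in the units of the state.
- env.get_state(): the state, without advancing time (a new reading comes with each control period).
- env.snapshot(name): name is "scene" or "top"; returns the picture (384x512x3 uint8, red, green, blue); there is no depth.
- env.get_calibration(name): a dict with "camera_matrix" (3x3 intrinsics, pixels), "k1" (the pictures are not rectified: a ray, as slopes to the right and down, at radius r is drawn at 1 + k1 r^2 times it, then the intrinsics apply), "cam_to_world" (4x4, takes a point from camera to world coordinates). Camera axes: x right, y up, looking along -z (the intrinsics and any distortion apply to the point x, -y, -z); pixel columns grow to the right and rows downward; lengths in m; the calibration is good to about 2 mm. A picture is of the moment at which its call begins. get_calibration takes no time and is no camera call.
- env.job_done(): hands the job in; it is judged then, once.
The state is a dict: "time": time; "qpos": joint angles; "dq": joint speeds; "joint_efforts": joint torques, N m; "tool_pos": TCP position; "tcp_rot": TCP orientation; "contact_force": force on the tool from outside, world axes, zero at the start; "wrist_torque": the same for the moment, N m; "finger_gap": finger opening in m; "grip_force": force on a finger pad.
Only numpy, scipy, OpenCV 4.12 (cv2) and the standard library are available. Lean on these libraries where they do the work, as an engineer would, in place of code of your own. Each camera call takes 0.05 s, during which the arm holds its last target. There are 200 camera calls.

## Working session

There is one attempt and no reset: what is moved stays moved. The work goes in short steps, Python scripts to look and compute and a shell command to move; the robot and the scene stay as the last step left them, time stands still between calls to the robot, and variables do not carry over. Pictures are saved under pics/ and viewed, at most 10 in all, crops included, and the job is handed in when it is done.

```bash
ls; mkdir -p pics; python3 - <<'E'
from workcell import env
import cv2
for n in("scene","top"):
    im=env.snapshot(n); cv2.imwrite(f"pics/{n}0.png",cv2.resize(im[:,:,::-1],None,fx=1.5,fy=1.5,interpolation=cv2.INTER_CUBIC)); cv2.imwrite(f"/tmp/{n}0.png",im[:,:,::-1])
    c=env.get_calibration(n);print(n,c)
s=env.get_state();print(s)
E
```

```text
pics
scene {'camera_matrix': array([[362.88074231,   0.        , 256.33745951],
       [  0.        , 362.88074231, 190.87641279],
       [  0.        ,   0.        ,   1.        ]]), 'k1': -0.028175099029693573, 'cam_to_world': array([[-0.49066262,  0.82507201, -0.28018988,  0.23603768],
       [-0.87133169, -0.4666578 ,  0.15169568,  0.22741915],
       [-0.00559293,  0.31856972,  0.94788293,  1.30309621],
       [ 0.        ,  0.        ,  0.        ,  1.        ]])}
top {'camera_matrix': array([[490.4265532 ,   0.        , 251.07588148],
       [  0.        , 490.4265532 , 185.72065911],
       [  0.        ,   0.        ,   1.        ]]), 'k1': -0.06614179074813513, 'cam_to_world': array([[-0.01279599,  0.99035154, -0.13798585,  0.36800074],
       [-0.99971959, -0.01542088, -0.01797061,  0.04414044],
       [-0.01992509,  0.13771721,  0.99027116,  1.69891242],
       [ 0.        ,  0.        ,  0.        ,  1.        ]])}
{'time': 0.1, 'qpos': array([75.13627489, 19.06642262, -3.70590184, 83.69979944,  1.23767053,
       77.34208446, -5.0692136 ]), 'dq': array([-0.08256109, -0.04091589,  0.00516603, -0.03312854, -0.06373088,
       -0.04438492, -0.01378287]), 'joint_efforts': array([ 1.29675835e-03, -6.24545789e+01,  2.48524442e-02, -3.90720713e+01,
       -6.13399758e-02,  3.65886488e-02,  3.28808801e-05]), 'tool_pos': array([ 0.14654239, -0.60724062,  0.2218661 ]), 'tcp_rot': array([[ 9.72082647e-01,  2.34638470e-01, -3.39176636e-04],
       [ 2.34638707e-01, -9.72081974e-01,  1.14591047e-03],
       [-6.08328147e-05, -1.19350365e-03, -9.99999286e-01]]), 'contact_force': array([ 0.45217714, -0.79867105, -0.67192439]), 'wrist_torque': array([-0.020749  ,  0.01683585,  0.0514557 ]), 'grip_force': 0.0, 'finger_gap': 0.08706691451762379}
```

View pics/scene0.png

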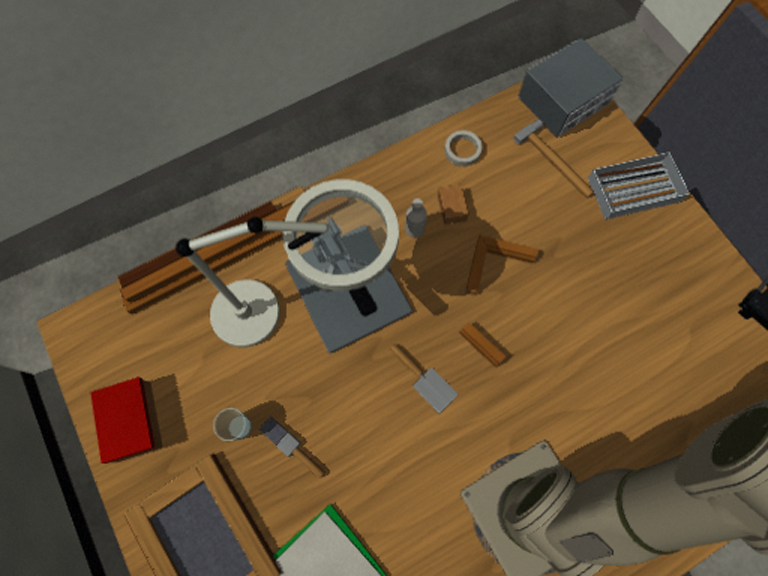

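View pics/top0.png

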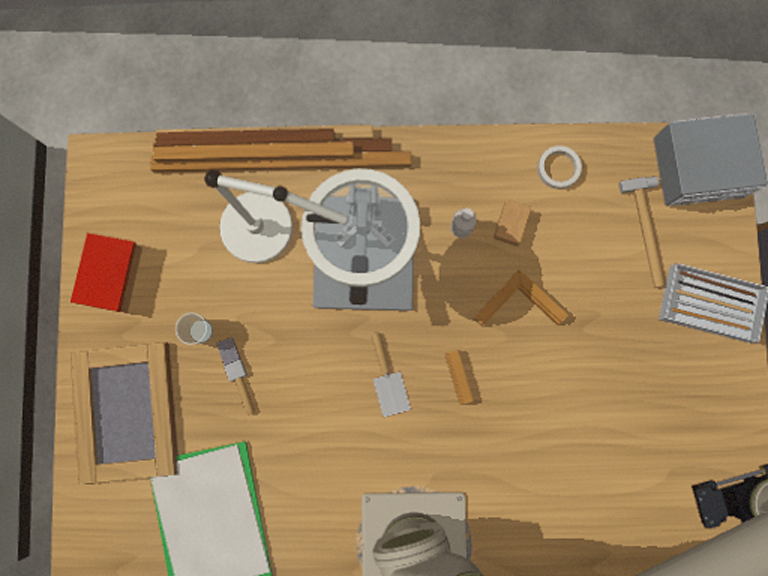

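The scene view shows the corner at about (485,245) of 768x576, and the joiner bed under the lamp at about (350,290). In the top view the corner's tip is at (519,272) and its legs point toward the robot. The bed spans (313–413, ~190–310), and the ring lamp is centred on (361,227).

```bash
cat > h.py <<'E'
import numpy as np,cv2
from workcell import env
def ray(n,px):
    c=env.get_calibration(n);K=c["camera_matrix"];T=c["cam_to_world"]
    p=cv2.undistortPoints(np.array(px,float).reshape(-1,1,2),K,np.array([c["k1"],0,0,0]))[:,0]
    d=np.c_[p[:,0],-p[:,1],-np.ones(len(p))]@T[:3,:3].T
    return T[:3,3],d
def onz(n,px,z):
    o,d=ray(n,px);return o+d*((z-o[2])/d[:,2])[:,None]
def proj(n,P):
    c=env.get_calibration(n);K=c["camera_matrix"];T=c["cam_to_world"]
    q=(np.array(P,float).reshape(-1,3)-T[:3,3])@T[:3,:3];s=np.c_[q[:,0]/-q[:,2],-q[:,1]/-q[:,2]]
    s=s*(1+c["k1"]*(s**2).sum(1))[:,None];return s*K[0,0]+K[:2,2]
E
python3 - <<'E'
import cv2,numpy as np
t=cv2.imread("/tmp/top0.png");s=cv2.imread("/tmp/scene0.png")
def crop(im,x,y,w,h,f):return cv2.resize(im[y:y+h,x:x+w],None,fx=f,fy=f,interpolation=cv2.INTER_CUBIC)
a=np.hstack([crop(t,200,115,100,100,4),crop(t,305,165,100,100,4)])
cv2.imwrite("pics/c1.png",a)
b=np.hstack([crop(s,185,140,100,100,4),crop(s,290,130,100,100,4)])
cv2.imwrite("pics/c2.png",b)
E
```

```text
(no output)
```

View pics/c1.png

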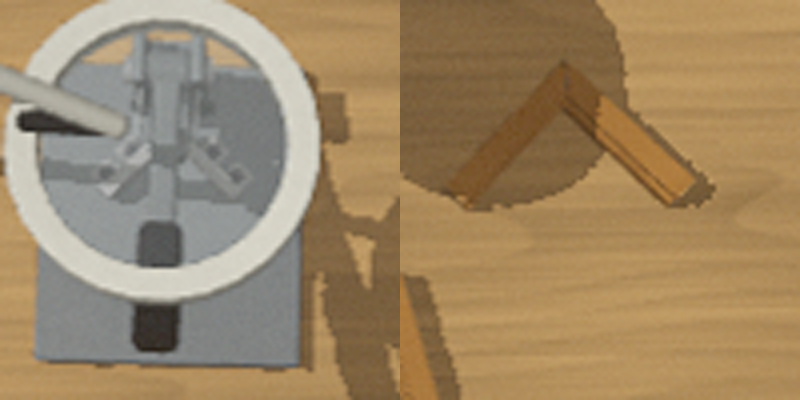

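View pics/c2.png

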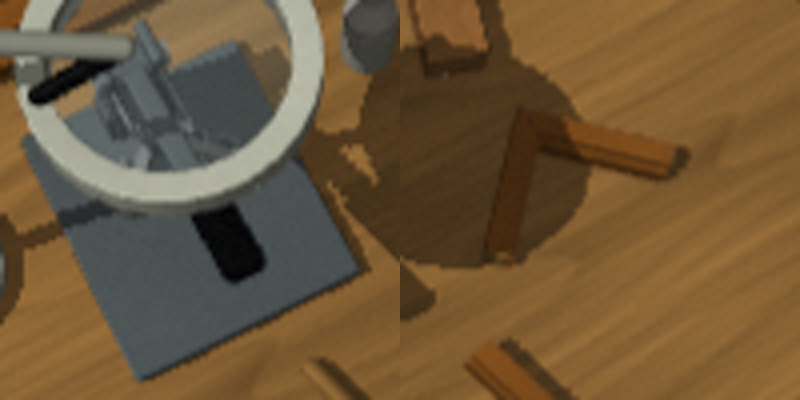

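The crops show the bed's front edge from (36,358) to (299,363) in the top crop. The corner's tip is at (565,62), with leg ends near (460,200) and (695,192). Next I cast these points and check them against the known sizes.

```bash
python3 - <<'E'
from h import *
np.set_printoptions(precision=4,suppress=True)
f=lambda L,ox,oy:[((x+.5)/4-.5+ox,(y+.5)/4-.5+oy) for x,y in L]
bt=f([(36,357),(299,362),(37,230),(300,230)],200,115)
bs=f([(140,374),(361,266),(22,142),(240,42)],185,140)
print("bed top",onz("top",bt,.018)); print("bed scene FL? FR BL BR",onz("scene",bs,.018))
ct=f([(565-400,62),(712-400,180),(672-400,205),(452-400,190),(470-400,207)],305,165)
cs=f([(520-400,108),(685-400,150),(668-400,178),(485-400,250),(515-400,260)],290,130)
print("corner top",onz("top",ct,.032));print("corner scene",onz("scene",cs,.032))
# lamp centre
print("lamp",onz("top",f([(163,148)],200,115),.351),onz("scene",f([(170,65)],185,140),.351))
E
```

```text
bed top [[ 0.5412  0.222   0.018 ]
 [ 0.5336 -0.0046  0.018 ]
 [ 0.6523  0.221   0.018 ]
 [ 0.6486 -0.0077  0.018 ]]
bed scene FL? FR BL BR [[ 0.5412  0.2155  0.018 ]
 [ 0.5307 -0.0086  0.018 ]
 [ 0.7948  0.2098  0.018 ]
 [ 0.7838 -0.0206  0.018 ]]
corner top [[ 0.6146 -0.2513  0.032 ]
 [ 0.5111 -0.3729  0.032 ]
 [ 0.4903 -0.3377  0.032 ]
 [ 0.5061 -0.1509  0.032 ]
 [ 0.4913 -0.1657  0.032 ]]
corner scene [[ 0.613  -0.2539  0.032 ]
 [ 0.4997 -0.3666  0.032 ]
 [ 0.4842 -0.3364  0.032 ]
 [ 0.5085 -0.1488  0.032 ]
 [ 0.4866 -0.1677  0.032 ]]
lamp [[0.6528 0.0974 0.351 ]] [[0.6508 0.096  0.351 ]]
```

```bash
cat >> h.py <<'E'
def edge(n,im,a,b,z,w=3.5,ch=None):
    """strongest edge near pixel segment a-b -> point, direction on plane z (world xy)"""
    g=cv2.cvtColor(im,cv2.COLOR_BGR2Lab).astype(np.float32)
    a,b=np.array(a,float),np.array(b,float);u=(b-a)/np.linalg.norm(b-a);v=np.array([-u[1],u[0]])
    pts=[]
    t=np.arange(-w,w+.01,.25)
    for k in np.linspace(.08,.92,40):
        q=(a+(b-a)*k+t[:,None]*v).astype(np.float32)
        pr=cv2.remap(g,q[:,None,0],q[:,None,1],cv2.INTER_LINEAR)[:,0]
        pr=cv2.GaussianBlur(pr,(1,5),0) if False else pr
        d=np.linalg.norm(pr[4:]-pr[:-4],axis=1)
        d=d*(d>.6*d.max()); pts.append(q[2:-2][:len(d)].T@d/d.sum())
    W=onz(n,pts,z)[:,:2].astype(np.float32)
    l=cv2.fitLine(W,cv2.DIST_HUBER,0,.001,.01).ravel()
    r=(W-l[2:])@np.array([-l[1],l[0]]);return l[2:],l[:2],np.median(abs(r))
def meet(e,f):
    s=np.linalg.solve(np.c_[e[1],-f[1]],f[0]-e[0]);return e[0]+s[0]*e[1]
def ang(d,m): return (np.degrees(np.arctan2(d[1],d[0]))-m+90)%180-90+0
E
python3 - <<'E'
from h import *
np.set_printoptions(precision=4,suppress=True)
t=cv2.imread("/tmp/top0.png");s=cv2.imread("/tmp/scene0.png")
g=lambda x,y,ox,oy:((x+.5)/4-.5+ox,(y+.5)/4-.5+oy)
T=lambda x,y:g(x,y,200,115);S=lambda x,y:g(x,y,185,140)
for nm,n,im,a,b,m in [("front","top",t,T(36,357),T(299,362),90),("left","top",t,T(37,260),T(36,357),0),("right","top",t,T(300,260),T(299,362),0),
 ("front","scene",s,S(140,374),S(361,266),90),("left","scene",s,S(22,142),S(140,374),0),("right","scene",s,S(300,165),S(361,266),0)]:
    e=edge(n,im,a,b,.018);print(nm,n,e[0],ang(e[1],m),e[2])
T=lambda x,y:g(x-400,y,305,165);S=lambda x,y:g(x-400,y,290,130)
for n,im,tip,r,l in [("top",t,T(565,62),T(712,180),T(452,190)),("scene",s,S(520,108),S(685,150),S(485,250))]:
    R=edge(n,im,tip,r,.032);L=edge(n,im,tip,l,.032);print(n,"tip",meet(R,L),ang(R[1],45),ang(L[1],-45),R[2],L[2])
E
```

```text
front top [0.5329 0.1238] -2.689125 0.0010107894
left top [0.5892 0.2225] -2.121498 0.00025409905
right top [ 0.5747 -0.0077] -1.0061569 0.00040451298
front scene [0.5271 0.1021] -2.4295654 0.00057847763
left scene [0.6647 0.217 ] -2.2903519 0.00056963915
right scene [ 0.5836 -0.0129] 3.536049 0.0009898295
top tip [ 0.6172 -0.25  ] 3.5135727 -0.017486572 0.0012515829 0.0007609748
scene tip [ 0.6172 -0.2514] 0.9650879 0.5113678 0.0009687627 0.000606338
```

```bash
cat >> h.py <<'E'
from scipy.spatial.transform import Rotation as Ro
def grasp_R(yaw,tilt):   # tool x_h direction yaw(deg), tilted so z leans toward x_h
    c,s=np.cos(np.radians(yaw)),np.sin(np.radians(yaw));k,q=np.cos(np.radians(tilt)),np.sin(np.radians(tilt))
    xh=np.array([c,s,0]);y=np.array([s,-c,0]);z=q*xh-k*np.array([0,0,1]);return np.c_[np.cross(y,z),y,z]
def row(p,R):
    s=env.get_state();A=s["tcp_rot"]
    d=A.T@(np.array(p)-s["tool_pos"])/.3;w=Ro.from_matrix(A.T@R).as_rotvec()/np.pi
    return np.round(np.r_[d,w],4).tolist()
E
python3 -c "
from h import *
print(row([.534,-.316,.13],grasp_R(46,35)))"
```

```text
[1.4833, -0.6403, 0.3069, 0.0546, 0.1891, -0.1746]
```

```bash
python3 -m inch '[0.95,-0.42,0,0.054,0.189,-0.175,1, 0.95,-0.42,0,0.054,0.189,-0.175,1, 0.95,-0.42,0,0.054,0.189,-0.175,1, 0.95,-0.42,0,0.054,0.189,-0.175,1, 0.95,-0.42,0,0.054,0.189,-0.175,1, 0.95,-0.42,0,0.054,0.189,-0.175,1, 0.95,-0.42,0,0.054,0.189,-0.175,1, 0.95,-0.42,0,0.054,0.189,-0.175,1]'; python3 -c "
from h import *
print(row([.534,-.316,.13],grasp_R(46,35)))"
```

```text
time: 0.9
tool_pos: [0.3954, -0.4166, 0.2223]
tcp_rot: [[0.566, 0.722, 0.398], [0.593, -0.692, 0.412], [0.573, 0.002, -0.82]]
contact_force: [-0.6, -0.4, -0.7]
finger_gap: 0.0871
grip_force: 0.0
[0.2841, 0.1007, 0.5741, -0.0, 0.0003, 0.0013]
```

```bash
python3 -m inch '[0.28,0.1,0.57,0,0,0.001,1, 0.28,0.1,0.57,0,0,0.001,1, 0.28,0.1,0.57,0,0,0.001,1, 0.28,0.1,0.57,0,0,0.001,1, 0.28,0.1,0.57,0,0,0.001,1, 0.28,0.1,0.57,0,0,0.001,1]'; python3 - <<'E'
from h import *
s=env.get_state();print(s["qpos"].round(1))
print(row([.534,-.316,.008],grasp_R(46,35)))
def crop(im,x,y,w,h,f):return cv2.resize(im[y:y+h,x:x+w],None,fx=f,fy=f,interpolation=cv2.INTER_CUBIC)
out=[]
from numpy import array
for n,(x,y) in (("top",(290,150)),("scene",(280,115))):
    im=env.snapshot(n)[:,:,::-1].copy();cv2.imwrite(f"/tmp/{n}1.png",im)
    c=crop(im,x,y,130,130,3)
    for yaw,col in ((1,(0,255,0)),):
        a=np.radians(yaw);M=np.array([[np.cos(a),-np.sin(a)],[np.sin(a),np.cos(a)]])
        q=np.array([[0,0],[-.1061,.1061],[-.1259,.0863],[-.0396,0],[-.1259,-.0863],[-.1061,-.1061]])@M.T+[.6172,-.2507]
        p=proj(n,np.c_[q,np.full(6,.032)]);cv2.polylines(c,[np.round(((p-[x,y]+.5)*3-.5)*16).astype(int)],True,col,1,cv2.LINE_AA,4)
    out.append(c)
cv2.imwrite("pics/c3.png",np.hstack(out))
E
```

```text
time: 1.5
tool_pos: [0.5311, -0.32, 0.1301]
tcp_rot: [[0.571, 0.718, 0.398], [0.589, -0.696, 0.41], [0.571, 0.001, -0.821]]
contact_force: [-0.5, -1.5, 0.1]
finger_gap: 0.0872
grip_force: 0.0
[ 64.1  26.1 -23.2  95.3 -28.2  62.7  12.6]
[-0.2191, -0.0026, 0.3432, 0.0007, 0.0009, -0.0004]
```

View pics/c3.png

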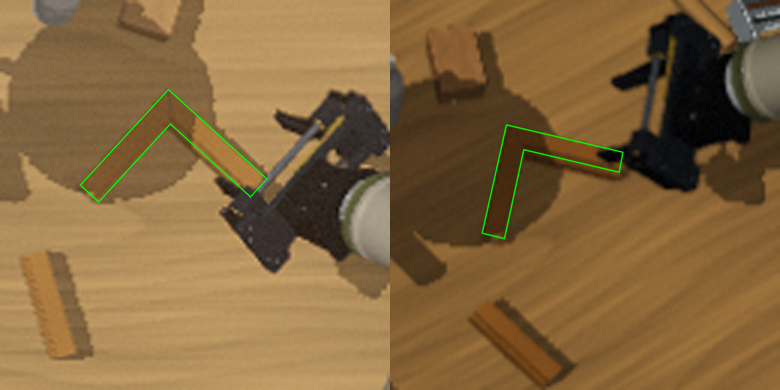

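The overlay lies on the corner in both views, and the fingers straddle the right leg. I'll go down and grip.

```bash
python3 -m inch '[-0.11,0,0.17,0,0,0,1, -0.11,0,0.17,0,0,0,1, -0.18,0,0.28,0,0,0,1, -0.215,0,0.338,0,0,0,1, -0.215,0,0.338,0,0,0,1, -0.215,0,0.338,0,0,0,1]' 25; python3 -m inch '[0,0,0,0,0,0,0.25, 0,0,0,0,0,0,0.25, 0,0,0,0,0,0,0.25, 0,0,0,0,0,0,0.25, 0,0,0,0,0,0,0.25, 0,0,0,0,0,0,0.25, 0,0,0,0,0,0,0.25, 0,0,0,0,0,0,0.25]' 25
```

```text
time: 2.2
tool_pos: [0.5354, -0.3168, 0.0117]
tcp_rot: [[0.571, 0.717, 0.4], [0.589, -0.697, 0.409], [0.573, 0.002, -0.82]]
contact_force: [-0.5, -0.3, 0.8]
finger_gap: 0.087
grip_force: 0.0
time: 3.0
tool_pos: [0.5354, -0.3156, 0.0104]
tcp_rot: [[0.57, 0.718, 0.399], [0.589, -0.696, 0.41], [0.572, 0.001, -0.82]]
contact_force: [-0.6, 0.7, 0.0]
finger_gap: 0.0309
grip_force: 0.3
```

```bash
python3 -m inch '[0,0,0,0,0,0,0, 0,0,0,0,0,0,0, 0,0,0,0,0,0,0, 0,0,0,0,0,0,0, 0,0,0,0,0,0,0]' 35; python3 - <<'E'
from h import *
R=env.get_state()["tcp_rot"]
print((R.T@[0,0,.06]/.3).round(3))
E
```

```text
time: 3.5
tool_pos: [0.5354, -0.3155, 0.0104]
tcp_rot: [[0.57, 0.718, 0.399], [0.589, -0.696, 0.41], [0.572, 0.001, -0.82]]
contact_force: [-0.3, 0.9, 0.9]
finger_gap: 0.0277
grip_force: 35.0
[ 0.114  0.    -0.164]
```

```bash
python3 -m inch '[0.05,0,-0.08,0,0,0,0, 0.114,0,-0.164,0,0,0,0, 0.114,0,-0.164,0,0,0,0, 0.114,0,-0.164,0,0,0,0]' 35; python3 - <<'E'
from h import *
np.set_printoptions(precision=4,suppress=True)
s=env.get_state();p=s["tool_pos"];print(p,s["grip_force"],s["contact_force"])
print(s['tcp_rot'])
out=[]
for n,(x,y) in (("top",(270,120)),("scene",(270,95))):
    im=env.snapshot(n)[:,:,::-1].copy();cv2.imwrite(f"/tmp/{n}2.png",im)
    c=cv2.resize(im[y:y+130,x:x+130],None,fx=3,fy=3,interpolation=cv2.INTER_CUBIC)
    a=np.radians(.9);M=np.array([[np.cos(a),-np.sin(a)],[np.sin(a),np.cos(a)]])
    q=np.array([[0,0],[-.1061,.1061],[-.1259,.0863],[-.0396,0],[-.1259,-.0863],[-.1061,-.1061]])@M.T+[.6172,-.2507]
    for z,col in ((.0316+p[2]-.0104,(0,255,0)),):
        P=proj(n,np.c_[q,np.full(6,z)]);cv2.polylines(c,[np.round(((P-[x,y]+.5)*3-.5)*16).astype(int)],True,col,1,cv2.LINE_AA,4)
    out.append(c)
cv2.imwrite("pics/c4.png",np.hstack(out))
E
```

```text
time: 3.9
tool_pos: [0.5354, -0.3162, 0.0707]
tcp_rot: [[0.57, 0.718, 0.4], [0.59, -0.696, 0.409], [0.572, 0.003, -0.82]]
contact_force: [-0.5, 0.1, -1.6]
finger_gap: 0.0274
grip_force: 35.0
[ 0.5354 -0.3162  0.0707] 34.96790276840329 [-0.5337  0.0887 -1.5525]
[[ 0.5699  0.7179  0.3998]
 [ 0.5902 -0.6961  0.4087]
 [ 0.5717  0.003  -0.8204]]
```

View pics/c4.png

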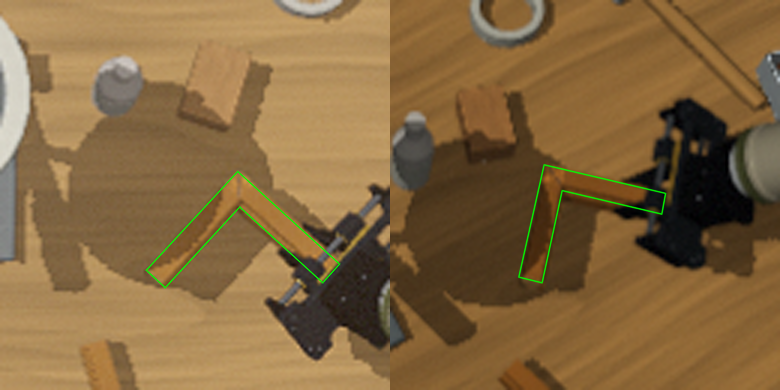

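```bash
python3 -c "
from h import *
R=env.get_state()['tcp_rot'];print(row([.540,.043,.075],Ro.from_euler('z',-3.2,degrees=True).as_matrix()@R))"
```

```text
[0.7247, -0.819, 0.4822, -0.0102, -0.0, 0.0146]
```

```bash
python3 -m inch '[0.18,-0.205,0.12,-0.0025,0,0.0037,0, 0.28,-0.31,0.185,-0.004,0,0.0055,0, 0.36,-0.41,0.24,-0.005,0,0.007,0, 0.45,-0.51,0.3,-0.006,0,0.009,0, 0.54,-0.615,0.36,-0.0075,0,0.011,0, 0.65,-0.73,0.43,-0.009,0,0.013,0, 0.725,-0.82,0.482,-0.0102,0,0.0146,0, 0.725,-0.82,0.482,-0.0102,0,0.0146,0]'; python3 -m inch '[0,0,0,0,0,0,0, 0,0,0,0,0,0,0]'; python3 - <<'E'
from h import *
print(row([.540,.043,.075],grasp_R(42.7,35)),env.get_state()["qpos"].round(1))
out=[]
for n,(x,y) in (("top",(185,100)),("scene",(175,130))):
    im=env.snapshot(n)[:,:,::-1].copy();cv2.imwrite(f"/tmp/{n}3.png",im)
    c=cv2.resize(im[y:y+130,x:x+130],None,fx=3,fy=3,interpolation=cv2.INTER_CUBIC)
    def poly(q,o,yaw,z,col):
        a=np.radians(yaw);M=np.array([[np.cos(a),-np.sin(a)],[np.sin(a),np.cos(a)]])
        q=np.array(q)@M.T+o
        P=proj(n,np.c_[q,np.full(len(q),z)]);cv2.polylines(c,[np.round(((P-[x,y]+.5)*3-.5)*16).astype(int)],True,col,1,cv2.LINE_AA,4)
    L=[[0,0],[-.1061,.1061],[-.1259,.0863],[-.0396,0],[-.1259,-.0863],[-.1061,-.1061]]
    p=env.get_state()["tool_pos"]
    poly(L,p[:2]+[.0846,.0606],-2.3,p[2]+.0216,(0,255,0))
    J=np.array([.6534,.1026])
    poly([[-.12,-.115],[-.12,.115],[.145,.115],[.145,-.115]],J,-2.3,.018,(0,0,255))
    F=np.array([[0,0],[-.053,.053],[-.053+.0085,.053+.0085],[.017,0],[-.053+.0085,-.053-.0085],[-.053,-.053]])+[.073,0]
    poly(F,J,-2.3,.044,(255,255,0))
    poly([[.095,-.036],[.095,.036],[.14,.036],[.14,-.036]],J,-2.3,.153,(255,0,255))
    out.append(c)
cv2.imwrite("pics/c5.png",np.hstack(out))
E
```

```text
time: 4.8
tool_pos: [0.5381, 0.0495, 0.0751]
tcp_rot: [[0.599, 0.684, 0.417], [0.561, -0.73, 0.392], [0.572, -0.001, -0.82]]
contact_force: [-0.1, -1.2, -1.2]
finger_gap: 0.0276
grip_force: 35.0
time: 5.0
tool_pos: [0.5403, 0.0418, 0.0755]
tcp_rot: [[0.603, 0.677, 0.422], [0.556, -0.736, 0.387], [0.572, 0.001, -0.82]]
contact_force: [-0.4, -1.0, -1.8]
finger_gap: 0.0276
grip_force: 35.0
[0.0006, -0.0036, 0.0023, 0.0005, 0.0006, -0.0002] [ 46.    9.5 -40.3 125.9 -42.6  30.   -5.7]
```

View pics/c5.png

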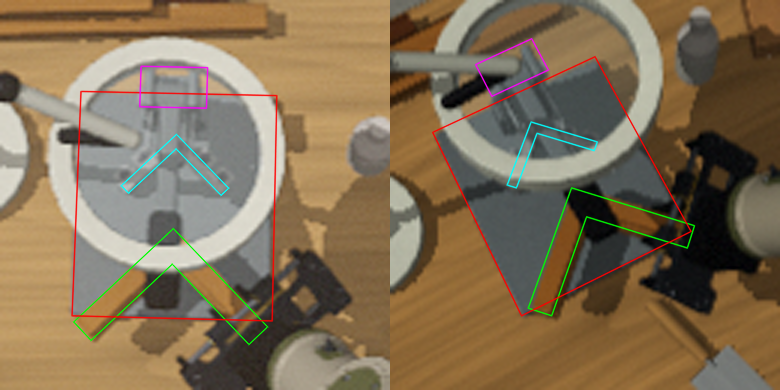

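```bash
python3 -c "
from h import *
R=grasp_R(42.7,35);print(row([.5418,.0431,.033],R)); ex=np.array([.9992,-.0401,0]);print((R.T@ex*.01/.3).round(4),(R.T@[0,0,.01]/.3).round(4))
print(row(np.array([.6417,.0391,.033])-.012*ex,R))"
```

```text
[-0.0753, -0.0023, 0.1207, 0.0008, 0.0005, -0.0006]
[0.0193 0.0236 0.0135] [ 0.0191  0.     -0.0273]
[0.0952, 0.2044, 0.2399, 0.0008, 0.0005, -0.0006]
```

```bash
python3 -m inch '[-0.04,0,0.06,0,0,0,0, -0.075,-0.002,0.12,0.0008,0.0005,-0.0006,0, -0.075,-0.002,0.12,0.0008,0.0005,-0.0006,0, -0.03,0.05,0.15,0.0008,0.0005,-0.0006,0, 0.01,0.1,0.18,0.0008,0.0005,-0.0006,0, 0.055,0.155,0.21,0.0008,0.0005,-0.0006,0, 0.095,0.204,0.24,0.0008,0.0005,-0.0006,0, 0.095,0.204,0.24,0.0008,0.0005,-0.0006,0]'; python3 -m inch '[0,0,0,0,0,0,0, 0,0,0,0,0,0,0]';python3 -c "
from h import *
print(row([.6297,.0396,.0284],grasp_R(42.7,35)))"
```

```text
time: 5.9
tool_pos: [0.6323, 0.0405, 0.0348]
tcp_rot: [[0.6, 0.679, 0.424], [0.556, -0.734, 0.389], [0.575, 0.002, -0.818]]
contact_force: [-0.2, -0.0, -0.8]
finger_gap: 0.0279
grip_force: 35.0
time: 6.1
tool_pos: [0.6287, 0.0413, 0.0334]
tcp_rot: [[0.601, 0.68, 0.421], [0.557, -0.733, 0.39], [0.573, 0.0, -0.819]]
contact_force: [-0.1, -0.2, -1.8]
finger_gap: 0.0278
grip_force: 35.0
[-0.0108, 0.0064, 0.0128, -0.0004, 0.0001, 0.0006]
```

```bash
python3 -m inch '[-0.005,0,0.007,0,0,0,0, -0.0095,0,0.0137,0,0,0,0, -0.0095,0,0.0137,0,0,0,0, -0.0095,0,0.0137,0,0,0,0]'; python3 -m inch '[0.008,0.009,0.005,0,0,0,0, 0.0155,0.019,0.011,0,0,0,0, 0.0155,0.019,0.011,0,0,0,0, 0.0155,0.019,0.011,0,0,0,0]'
```

```text
time: 6.5
tool_pos: [0.6294, 0.0416, 0.0284]
tcp_rot: [[0.6, 0.68, 0.421], [0.557, -0.733, 0.39], [0.574, 0.0, -0.819]]
contact_force: [-1.0, -2.1, 1.6]
finger_gap: 0.0279
grip_force: 35.0
time: 6.9
tool_pos: [0.6379, 0.0416, 0.0284]
tcp_rot: [[0.6, 0.68, 0.421], [0.557, -0.733, 0.39], [0.574, 0.001, -0.819]]
contact_force: [0.8, 1.5, -0.1]
finger_gap: 0.0274
grip_force: 35.0
```

```bash
for i in 1 2 3; do python3 -m inch '[0.006,0.007,0.004,0,0,0,0, 0.006,0.007,0.004,0,0,0,0, 0.006,0.007,0.004,0,0,0,0]' | egrep 'pos|force|rot'; done
```

```text
tool_pos: [0.6397, 0.0421, 0.0283]
tcp_rot: [[0.6, 0.681, 0.419], [0.558, -0.732, 0.391], [0.573, -0.001, -0.819]]
contact_force: [-7.4, -1.4, 8.7]
grip_force: 35.0
tool_pos: [0.6407, 0.0428, 0.0279]
tcp_rot: [[0.6, 0.683, 0.416], [0.559, -0.73, 0.393], [0.572, -0.003, -0.82]]
contact_force: [-26.1, -4.2, 23.8]
grip_force: 35.0
tool_pos: [0.6416, 0.0437, 0.0269]
tcp_rot: [[0.601, 0.685, 0.412], [0.56, -0.729, 0.395], [0.57, -0.007, -0.822]]
contact_force: [-33.5, -5.1, 27.6]
grip_force: 35.0
```

```bash
python3 -m inch '[-0.005,-0.006,-0.0035,0,0,0,0, -0.005,-0.006,-0.0035,0,0,0,0, -0.005,-0.006,-0.0035,0,0,0,0]' 6| egrep 'pos|force|rot';python3 - <<'E'
from h import *
np.set_printoptions(precision=4,suppress=True)
out=[]
for n,(x,y) in (("top",(185,100)),("scene",(175,120))):
    im=env.snapshot(n)[:,:,::-1].copy();cv2.imwrite(f"/tmp/{n}4.png",im)
    c=cv2.resize(im[y:y+130,x:x+130],None,fx=3,fy=3,interpolation=cv2.INTER_CUBIC)
    out.append(c)
cv2.imwrite("pics/c6.png",np.hstack(out))
E
```

```text
tool_pos: [0.6414, 0.0434, 0.0271]
tcp_rot: [[0.6, 0.683, 0.416], [0.559, -0.73, 0.393], [0.572, -0.003, -0.82]]
contact_force: [-7.5, 3.2, 1.2]
grip_force: 6.0
```

View pics/c6.png

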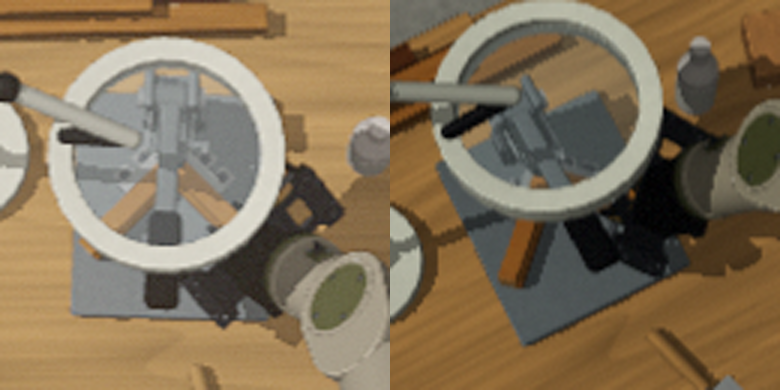

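The view shows the corner under the driver, its legs running alongside the bars. The top-left leg spans from about (155,175) to (90,250). I need a closer crop with the expected home outline drawn on it.

```bash
python3 - <<'E'
from h import *
im=cv2.imread("/tmp/top4.png");x,y,f=205,130,7;raw=cv2.resize(im[y:y+80,x:x+57],None,fx=f,fy=f,interpolation=cv2.INTER_CUBIC);c=raw.copy()
def poly(q,o,yaw,z,col):
    a=np.radians(yaw);M=np.array([[np.cos(a),-np.sin(a)],[np.sin(a),np.cos(a)]])
    q=np.array(q)@M.T+o
    P=proj("top",np.c_[q,np.full(len(q),z)]);cv2.polylines(c,[np.round(((P-[x,y]+.5)*f-.5)*16).astype(int)],True,col,1,cv2.LINE_AA,4)
J=np.array([.6534,.1026]);L=np.array([[0,0],[-.1061,.1061],[-.1259,.0863],[-.0396,0],[-.1259,-.0863],[-.1061,-.1061]])+[.073,0]
poly(L,J,-2.3,.05,(0,255,0))
F=np.array([[0,0],[-.053,.053],[-.053+.0085,.053+.0085],[.017,0],[-.053+.0085,-.053-.0085],[-.053,-.053]])+[.073,0]
poly(F,J,-2.3,.044,(255,255,0))
cv2.imwrite("pics/c7.png",np.hstack([raw,c]))
E
```

```text
(no output)
```

View pics/c7.png

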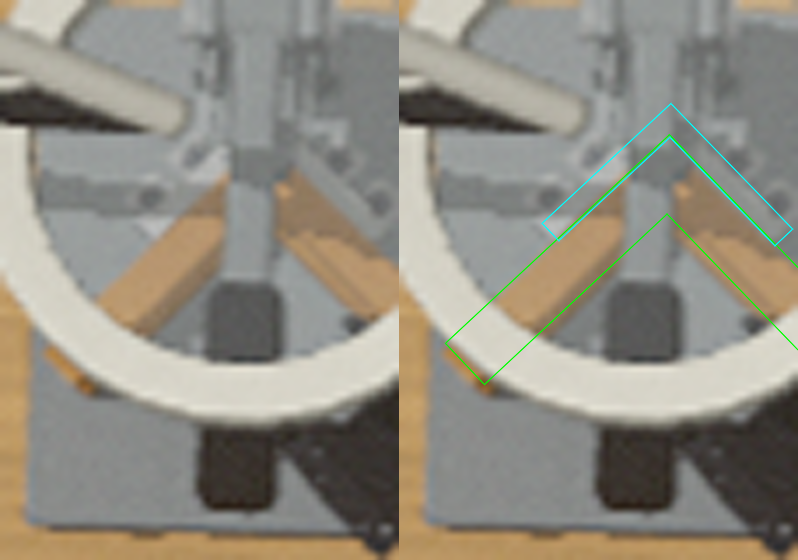

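```bash
python3 -c "
from h import *
R=env.get_state()['tcp_rot'];print((R.T@[-.0401*-1,.9992,0]*.003/.3).round(4))"
echo push; python3 -m inch '[0.004,0.005,0.003,0,0,0,0, 0.004,0.005,0.003,0,0,0,0, 0.004,0.005,0.003,0,0,0,0, 0.004,0.005,0.003,0,0,0,0]' 15| egrep 'pos|force'
echo +y; python3 -m inch '[0.0055,-0.007,0.004,0,0,0,0, 0.0055,-0.007,0.004,0,0,0,0, 0.0055,-0.007,0.004,0,0,0,0]' | egrep 'pos|force'
echo -y; python3 -m inch '[-0.011,0.014,-0.008,0,0,0,0, -0.011,0.014,-0.008,0,0,0,0, -0.011,0.014,-0.008,0,0,0,0]' | egrep 'pos|force'
echo 0; python3 -m inch '[0.0055,-0.007,0.004,0,0,0,0, 0.0055,-0.007,0.004,0,0,0,0, 0.0055,-0.007,0.004,0,0,0,0]' 10| egrep 'pos|force|rot'
```

```text
[ 0.0058 -0.007   0.0041]
push
tool_pos: [0.6421, 0.0441, 0.0265]
contact_force: [-16.0, 2.1, 7.5]
grip_force: 15.0
+y
tool_pos: [0.6428, 0.0448, 0.0264]
contact_force: [-16.2, -2.5, 6.4]
grip_force: 15.0
-y
tool_pos: [0.6425, 0.042, 0.0267]
contact_force: [-8.1, 6.9, 0.2]
grip_force: 15.0
0
tool_pos: [0.643, 0.043, 0.0264]
tcp_rot: [[0.601, 0.683, 0.415], [0.559, -0.731, 0.393], [0.571, -0.004, -0.821]]
contact_force: [-8.5, 2.1, -0.1]
grip_force: 10.1
```

```bash
echo push; python3 -m inch '[0.005,0.006,0.003,0,0,0,0, 0.009,0.011,0.006,0,0,0,0, 0.009,0.011,0.006,0,0,0,0, 0.009,0.011,0.006,0,0,0,0]' 25| egrep 'pos|force|rot'; echo relax;  python3 -m inch '[-0.005,-0.006,-0.003,0,0,0,0, -0.008,-0.010,-0.006,0,0,0,0, -0.008,-0.010,-0.006,0,0,0,0]'| egrep 'pos|force|rot'; python3 -m inch '[0,0,0,0,0,0,0.45, 0,0,0,0,0,0,0.45, 0,0,0,0,0,0,0.45, 0,0,0,0,0,0,0.45]'
python3 - <<'E'
from h import *
np.set_printoptions(precision=4,suppress=True)
t=env.snapshot("top")[:,:,::-1].copy();s=env.snapshot("scene")[:,:,::-1].copy();cv2.imwrite("/tmp/top5.png",t);cv2.imwrite("/tmp/scene5.png",s)
g=lambda x,y:((x+.5)/7-.5+205,(y+.5)/7-.5+130)
L0=cv2.imread("/tmp/top4.png")
for im in (L0,t):
    e=edge("top",im,g(105,292),g(220,187),.05,2.5);f=edge("top",im,g(300,180),g(385,257),.05,2.5)
    print("outer L",e[0],ang(e[1],-45),e[2],"R",f[0],ang(f[1],45),f[2],"tip",meet(e,f))
# fence inner edges before (empty), at top z .044
im=cv2.imread("/tmp/top0.png")
x,y,k=205,130,7
a=[cv2.resize(i[y:y+80,x:x+57],None,fx=k,fy=k,interpolation=cv2.INTER_CUBIC) for i in(im,t)]
cv2.imwrite("pics/c8.png",np.hstack(a))
E
```

```text
push
tool_pos: [0.6442, 0.0442, 0.0254]
tcp_rot: [[0.602, 0.686, 0.409], [0.561, -0.728, 0.396], [0.569, -0.009, -0.823]]
contact_force: [-30.3, -2.6, 16.7]
grip_force: 25.3
relax
tool_pos: [0.6434, 0.044, 0.0269]
tcp_rot: [[0.6, 0.684, 0.415], [0.559, -0.73, 0.394], [0.572, -0.004, -0.82]]
contact_force: [-5.6, 4.8, -2.0]
grip_force: 24.8
time: 10.6
tool_pos: [0.6469, 0.0408, 0.0288]
tcp_rot: [[0.6, 0.68, 0.422], [0.557, -0.734, 0.389], [0.574, 0.001, -0.819]]
contact_force: [0.9, 0.3, 0.3]
finger_gap: 0.0383
grip_force: 0.2
outer L [0.671  0.1593] -0.27098083 0.00040301576 R [0.6837 0.0647] -8.723206 0.0010442659 tip [0.7306 0.0991]
outer L [0.6745 0.1518] 1.5455627 0.00079377764 R [0.6836 0.0658] -6.8487015 0.00044080836 tip [0.7283 0.1009]
```

View pics/c8.png

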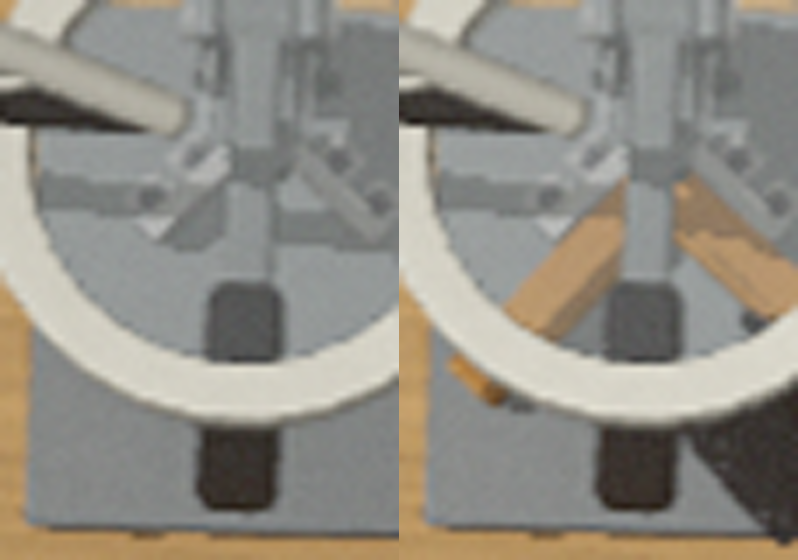

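The pictures show that the corner turned about 2° counter-clockwise on release: its left leg end moved from (45,347) to (52,360), so it isn't seated. I'll regrip nearer the bar end with a firmer grip and push mostly along the leg.

```bash
python3 -c "
from h import *
R=grasp_R(42.7,35);a=np.radians(-2.3);C=np.array([[np.cos(a),-np.sin(a),0],[np.sin(a),np.cos(a),0],[0,0,1]])
u=C@[.7071,.7071,0];v=C@[.7071,-.7071,0]
print('along 10',(R.T@u*.01/.3).round(4),'out 10',(R.T@v*.01/.3).round(4),'up10',(R.T@[0,0,.01]/.3).round(4)); print(row(env.get_state()['tool_pos'],R))"
python3 -m inch '[0.015,0,0.01,0,0,0,0.45, 0.03,0,0.021,0,0,0,0.45, 0.03,0,0.021,0,0,0,0.45]' | egrep 'pos|force'
python3 -m inch '[0,0,0,0,0,0,0, 0,0,0,0,0,0,0, 0,0,0,0,0,0,0, 0,0,0,0,0,0,0, 0,0,0,0,0,0,0]' 60 | egrep 'pos|force|rot'
```

```text
along 10 [0.0273 0.     0.0191] out 10 [-0.      0.0333 -0.    ] up10 [ 0.0191  0.     -0.0273]
[0.0, 0.0, 0.0, -0.0, -0.0002, 0.0007]
tool_pos: [0.6553, 0.0497, 0.029]
contact_force: [0.5, -0.1, 0.4]
grip_force: 0.0
tool_pos: [0.6521, 0.0527, 0.0283]
tcp_rot: [[0.599, 0.685, 0.415], [0.559, -0.729, 0.395], [0.573, -0.004, -0.819]]
contact_force: [-9.9, 6.8, 9.2]
grip_force: 59.3
```

```bash
python3 -m inch '[0.002,-0.007,-0.003,0,0,0,0, 0.002,-0.0135,-0.003,0,0,0,0, 0.002,-0.0135,-0.003,0,0,0,0]' | egrep 'pos|force|rot'
for i in 1 2; do echo along; python3 -m inch '[0.0055,0,0.0038,0,0,0,0, 0.0055,0,0.0038,0,0,0,0, 0.0055,0,0.0038,0,0,0,0]' | egrep 'pos|force|rot'; done
```

```text
tool_pos: [0.6512, 0.0522, 0.0294]
tcp_rot: [[0.6, 0.681, 0.42], [0.558, -0.733, 0.391], [0.573, -0.0, -0.819]]
contact_force: [-2.6, 3.7, 0.0]
grip_force: 59.0
along
tool_pos: [0.6524, 0.0533, 0.0291]
tcp_rot: [[0.601, 0.681, 0.419], [0.557, -0.733, 0.391], [0.573, -0.001, -0.82]]
contact_force: [-3.8, 3.6, -0.5]
grip_force: 59.0
along
tool_pos: [0.6527, 0.0537, 0.0285]
tcp_rot: [[0.602, 0.681, 0.418], [0.558, -0.733, 0.39], [0.571, -0.002, -0.821]]
contact_force: [-15.5, -3.2, 8.4]
grip_force: 59.4
```

```bash
python3 -m inch '[-0.004,0,-0.003,0,0,0,0, -0.004,0,-0.003,0,0,0,0, -0.004,0,-0.003,0,0,0,0]' | egrep 'pos|force|rot'
python3 - <<'E'
from h import *
np.set_printoptions(precision=4,suppress=True)
t=env.snapshot("top")[:,:,::-1].copy();cv2.imwrite("/tmp/top6.png",t)
g=lambda x,y:((x+.5)/7-.5+205,(y+.5)/7-.5+130)
for im in (cv2.imread("/tmp/top4.png"),cv2.imread("/tmp/top5.png"),t):
    e=edge("top",im,g(105,292),g(160,243),.05,2.5);print(e[0]+e[1]*(.665-e[0][0])/e[1][0],ang(e[1],-45),e[2])
    e=edge("top",im,g(105,292),g(220,187),.05,2.5);print(e[0]+e[1]*(.665-e[0][0])/e[1][0],ang(e[1],-45),e[2])
E
```

```text
tool_pos: [0.6525, 0.0536, 0.029]
tcp_rot: [[0.601, 0.681, 0.419], [0.557, -0.733, 0.391], [0.573, -0.001, -0.82]]
contact_force: [-6.7, 1.3, 2.1]
grip_force: 59.2
[0.665  0.1653] -1.1716919 0.00018015015
[0.665  0.1653] -0.27098083 0.00040301576
[0.665  0.1608] 1.9408722 0.00018168997
[0.665  0.1608] 1.5455627 0.00079377764
[0.665  0.1642] 0.08846283 0.00011165277
[0.665  0.1642] 1.1245728 0.000402248
```

```bash
python3 - <<'E'
from h import *
np.set_printoptions(precision=4,suppress=True)
s=env.snapshot("scene")[:,:,::-1].copy();cv2.imwrite("/tmp/scene6.png",s)
g=lambda x,y:((x-390+.5)/3-.5+175,(y+.5)/3-.5+120)
# colour mask of left leg (wood) within scene
for nm in ("scene4","scene5","scene6"):
    im=cv2.imread(f"/tmp/{nm}.png");hsv=cv2.cvtColor(im,cv2.COLOR_BGR2HSV)
    m=((hsv[...,1]>110)&(hsv[...,2]>60)).astype(np.uint8);r=np.zeros_like(m);a=np.int32(g(480,215));b=np.int32(g(565,292));r[a[1]:b[1],a[0]:b[0]]=1
    n,lab,st,_=cv2.connectedComponentsWithStats(m*r)
    k=1+st[1:,4].argmax();M=lab==k
    print(nm,st[k])
    if nm=="scene6":
        for row_ in M[a[1]:b[1],a[0]:b[0]].astype(int): print(''.join('.#'[v] for v in row_))
    for w,(p,q) in {"outer":((522,225),(500,275)),"inner":((548,225),(525,280))}.items():
        e=edge("scene",im,g(*p),g(*q),.05,3);print(w,e[0]+e[1]*(.63-e[0][0])/e[1][0],ang(e[1],-45),e[2])
E
```

```text
scene4 [211 193  15  23 172]
outer [0.63   0.1972] -1.5321503 0.00024795328
inner [0.63   0.1489] -3.3743286 0.00065827416
scene5 [212 193  15  24 174]
outer [0.63   0.1896] 1.2724152 0.0003450259
inner [0.63   0.1532] -9.727287 0.001421846
scene6 [212 193  14  23 164]
.............................
.............................
..............###............
.............#########.......
.............#########.......
.............#########.......
............#######..........
............########.........
............######.#.........
...........#######...........
...........#######...........
...........######............
..........#######............
..........#######............
..........######.#...........
.........#######.#...........
.........########............
.........######.#............
........#######.#............
........#########............
........######.#.............
........######.#.............
........#######..............
.........######..............
...........####..............
.............................
outer [0.63   0.1946] -0.49767303 0.00035091996
inner [0.63   0.1484] -7.861389 0.00086665654
```

```bash
cat > m.py <<'E'
from h import *
np.set_printoptions(precision=4,suppress=True)
s=env.get_state();t=env.snapshot("top")[:,:,::-1].copy();im=env.snapshot("scene")[:,:,::-1].copy()
print("tcp",s["tool_pos"],"yaw",np.degrees(np.arctan2(*s["tcp_rot"][[1,0],1])).round(2)+45,"F",s["contact_force"].round(1),"T",s["wrist_torque"].round(2),s["finger_gap"].round(4))
g=lambda x,y:((x-390+.5)/3-.5+175,(y+.5)/3-.5+120)
e=edge("scene",im,g(522,225),g(500,275),.05,3);print("scene",(e[0]+e[1]*(.63-e[0][0])/e[1][0])[1],ang(e[1],-45))
g=lambda x,y:((x+.5)/7-.5+205,(y+.5)/7-.5+130)
e=edge("top",t,g(105,292),g(160,243),.05,2.5);print("top",(e[0]+e[1]*(.665-e[0][0])/e[1][0])[1],ang(e[1],-45))
E
python3 m.py
for i in 1 2; do python3 -m inch '[0,0,0,-0.0048,0,0.0068,0, 0,0,0,-0.0048,0,0.0068,0, 0,0,0,-0.0048,0,0.0068,0]' >/dev/null; python3 m.py; done
```

```text
Traceback (most recent call last):
  File "m.py", line 4, in <module>
    print("tcp",s["tool_pos"],"yaw",np.degrees(np.arctan2(*s["tcp_rot"][[1,0],1])).round(2)+45,"F",s["contact_force"].round(1),"T",s["wrist_torque"].round(2),s["finger_gap"].round(4))
                                                                                                                                                              ^^^^^^^^^^^^^^^^^^^^^
AttributeError: 'float' object has no attribute 'round'
Traceback (most recent call last):
  File "m.py", line 4, in <module>
    print("tcp",s["tool_pos"],"yaw",np.degrees(np.arctan2(*s["tcp_rot"][[1,0],1])).round(2)+45,"F",s["contact_force"].round(1),"T",s["wrist_torque"].round(2),s["finger_gap"].round(4))
                                                                                                                                                              ^^^^^^^^^^^^^^^^^^^^^
AttributeError: 'float' object has no attribute 'round'
Traceback (most recent call last):
  File "m.py", line 4, in <module>
    print("tcp",s["tool_pos"],"yaw",np.degrees(np.arctan2(*s["tcp_rot"][[1,0],1])).round(2)+45,"F",s["contact_force"].round(1),"T",s["wrist_torque"].round(2),s["finger_gap"].round(4))
                                                                                                                                                              ^^^^^^^^^^^^^^^^^^^^^
AttributeError: 'float' object has no attribute 'round'
```

```bash
sed -i 's/s\["finger_gap"\].round(4)/s["finger_gap"]/' m.py; python3 m.py
```

```text
tcp [0.6522 0.0544 0.029 ] yaw -5.0 F [-5.6  3.1  0.7] T [0.45 1.57 1.43] 0.027748874702808107
scene 0.20383105 -8.531448
top 0.16881649 -1.708786
```

```bash
python3 -m inch '[0,0,0,0.0048,0,-0.0068,0, 0,0,0,0.0048,0,-0.0068,0, 0,0,0,0.0048,0,-0.0068,0]' >/dev/null; python3 m.py;  python3 -m inch '[0,0,0,0.0032,0,-0.0045,0, 0,0,0,0.0032,0,-0.0045,0, 0,0,0,0.0032,0,-0.0045,0]' >/dev/null; python3 m.py
```

```text
tcp [0.6525 0.054  0.0291] yaw -3.549999999999997 F [-6.3  3.1  1.6] T [0.31 1.56 0.98] 0.027721510246624545
scene 0.19935505 -2.1619568
top 0.16743374 -1.1212616
tcp [0.6526 0.0538 0.0291] yaw -2.5700000000000003 F [-6.6  2.7  1.6] T [0.27 1.58 0.97] 0.027977541316377183
scene 0.19622293 -0.5375366
top 0.16498727 -0.36853027
```

```bash
python3 -m inch '[0,0,0,-0.0038,0,0.0054,0, 0,0,0,-0.0038,0,0.0054,0, 0,0,0,-0.0038,0,0.0054,0]' >/dev/null; python3 m.py; 
echo out2; python3 -m inch '[0,0.0067,0,0,0,0,0, 0,0.0067,0,0,0,0,0, 0,0.0067,0,0,0,0,0]' >/dev/null; python3 m.py
echo along2; python3 -m inch '[0.0055,0,0.0038,0,0,0,0, 0.0055,0,0.0038,0,0,0,0, 0.0055,0,0.0038,0,0,0,0]' >/dev/null; python3 m.py
echo along2; python3 -m inch '[0.0055,0,0.0038,0,0,0,0, 0.0055,0,0.0038,0,0,0,0, 0.0055,0,0.0038,0,0,0,0]' >/dev/null; python3 m.py
```

```text
tcp [0.6526 0.0542 0.0291] yaw -3.75 F [-5.5  4.9 -0.6] T [0.37 1.46 0.82] 0.02743378887363236
scene 0.20058124 -2.817749
top 0.16836137 -0.7223511
out2
tcp [0.6527 0.0541 0.0289] yaw -3.6000000000000014 F [-12.9   6.2   5.3] T [1.11 2.16 1.59] 0.02768492705870465
scene 0.19965145 -2.1502228
top 0.16778217 -2.7812195
along2
tcp [0.6528 0.0543 0.0285] yaw -3.5700000000000003 F [-27.2  -3.3  18.1] T [0.88 3.76 2.71] 0.027693781257603692
scene 0.19976509 -2.1102295
top 0.16798647 -2.3016205
along2
tcp [0.653  0.0545 0.0283] yaw -3.549999999999997 F [-45.2 -11.8  36.5] T [0.87 5.68 3.83] 0.027596149600233922
scene 0.19966367 -2.0329742
top 0.16794434 -1.6398468
```

```bash
python3 -m inch '[-0.005,-0.005,-0.004,0,0,0,0, -0.0105,-0.0135,-0.0075,0,0,0,0, -0.0105,-0.0135,-0.0075,0,0,0,0, -0.0105,-0.0135,-0.0075,0,0,0,0]' >/dev/null; python3 m.py
```

```text
tcp [0.6522 0.0548 0.0295] yaw -3.8299999999999983 F [-3.6  0.6 -0.4] T [-0.24  1.36  0.79] 0.027482538983389475
scene 0.20417266 -9.144852
top 0.16879031 -2.067154
```

```bash
python3 -m inch '[0.0008,0.004,0.0005,0,0,0,0, 0.0008,0.004,0.0005,0,0,0,0, 0.0008,0.004,0.0005,0,0,0,0]' 15 >/dev/null; python3 m.py; python3 -m inch '[0,0,0,0,0,0,0, 0,0,0,0,0,0,0]' 3 >/dev/null; python3 m.py; python3 -m inch '[0,0,0,0,0,0,0.37, 0,0,0,0,0,0,0.37, 0,0,0,0,0,0,0.37, 0,0,0,0,0,0,0.37]' >/dev/null; python3 m.py
```

```text
tcp [0.6527 0.0547 0.0293] yaw -3.759999999999998 F [-6.4  1.1  0.5] T [-0.16  1.67  1.17] 0.028234187987442746
scene 0.20235507 -4.5423203
top 0.16875891 -2.3134613
tcp [0.6529 0.0546 0.0294] yaw -3.799999999999997 F [-5.3  1.6 -0.2] T [-0.11  1.51  0.78] 0.02831383065919911
scene 0.20125313 -3.2969742
top 0.16850188 -0.92881775
tcp [0.6542 0.0537 0.0303] yaw -3.9099999999999966 F [-1.2  0.4 -0. ] T [-0.45  0.48  0.02] 0.032358309490289464
scene 0.20131658 -3.227089
top 0.16850735 0.22171783
```

```bash
python3 -m inch '[0,0,0,0,0,0,0.52, 0,0,0,0,0,0,0.52, -0.05,0,-0.035,0,0,0,0.52, -0.11,0,-0.077,0,0,0,0.52, -0.165,0,-0.116,0,0,0,0.52, -0.218,0,-0.153,0,0,0,0.52, -0.218,0,-0.153,0,0,0,0.52, -0.218,0,-0.153,0,0,0,0.52]' | egrep 'pos|force|time'; python3 m.py; python3 -c "
from h import *
R=grasp_R(42.7,35);u=np.array([np.cos(np.radians(42.7)),np.sin(np.radians(42.7)),0])
tip=np.array([.7263,.1010,.0]);leg=tip-u*.172+np.array([u[1],-u[0],0])*-.014+[0,0,.033]
print(leg,row(leg,R))"
```

```text
time: 18.7
tool_pos: [0.5936, 0.0013, 0.0301]
contact_force: [0.1, 0.2, -0.0]
grip_force: 0.0
tcp [0.5936 0.0013 0.0301] yaw -3.8999999999999986 F [ 0.1  0.2 -0. ] T [-0.43  0.44  0.07] 0.04512983415473714
scene 0.2014221 -3.4431381
top 0.1685555 0.95991516
[ 0.59040045 -0.00535466  0.033     ] [-0.0155, 0.0117, -0.0222, 0.005, -0.0003, -0.0067]
```

```bash
python3 -m inch '[-0.0155,0.0117,-0.0222,0.005,0,-0.0067,0, -0.0155,0.0117,-0.0222,0.005,0,-0.0067,0, -0.0155,0.0117,-0.0222,0.005,0,-0.0067,0, -0.0155,0.0117,-0.0222,0.005,0,-0.0067,0, -0.0155,0.0117,-0.0222,0.005,0,-0.0067,0, -0.0155,0.0117,-0.0222,0.005,0,-0.0067,0]' 20| egrep 'pos|gap'; for i in 1 2 3 4; do python3 -m inch '[0.0055,0,0.0038,0,0,0,0, 0.011,0,0.0076,0,0,0,0, 0.011,0,0.0076,0,0,0,0]' | egrep 'pos|contact'; done; python3 m.py
```

```text
tool_pos: [0.5898, -0.0056, 0.0326]
finger_gap: 0.0058
tool_pos: [0.5929, -0.0029, 0.0328]
contact_force: [-1.0, -0.3, 0.5]
tool_pos: [0.5958, -0.0002, 0.0328]
contact_force: [0.1, 0.3, 0.4]
tool_pos: [0.5988, 0.0023, 0.0328]
contact_force: [-0.8, -1.7, 0.4]
tool_pos: [0.6, 0.003, 0.0318]
contact_force: [-14.8, -9.1, 11.2]
tcp [0.6    0.003  0.0318] yaw -2.4099999999999966 F [-14.8  -9.1  11.2] T [-1.15  2.3   0.55] 0.0005203729356596759
scene 0.20150255 -3.4704285
top 0.16857317 -0.14822388
```

```bash
python3 -m inch '[-0.03,0,-0.021,0,0,0,0, -0.055,0,-0.038,0,0,0,0.52, -0.055,0,-0.038,0,0,0,0.52, -0.055,0,-0.038,0,0,0,0.52, -0.055,0,-0.038,0,0,0,0.52, -0.055,0,-0.038,0,0,0,0.52, -0.055,0,-0.038,0,0,0,0.52]' | egrep 'pos|gap'; python3 -m inch '[0.06,0,0.042,0,0,0,0.52, 0.12,0,0.084,0,0,0,0.52, 0.18,0,0.126,0,0,0,0.52, 0.235,0,0.165,0,0,0,0.52, 0.235,0,0.165,0,0,0,0.52, 0.235,0,0.165,0,0,0,0.52]'| egrep 'pos|contact|gap'; python3 m.py
for i in 1 2 3; do python3 -m inch '[0,0.006,0,0,0,0,0.52, 0,0.01,0,0,0,0,0.52, 0,0.01,0,0,0,0,0.52]' >/dev/null; python3 m.py; done
```

```text
tool_pos: [0.587, -0.0084, 0.0327]
finger_gap: 0.0399
tool_pos: [0.6499, 0.0502, 0.0323]
contact_force: [0.1, 0.8, -0.8]
finger_gap: 0.0448
tcp [0.6499 0.0502 0.0323] yaw -2.270000000000003 F [ 0.1  0.8 -0.8] T [-0.49  0.5  -0.01] 0.04483839853883847
scene 0.20148075 -3.4524689
top 0.16855232 -0.3058777
tcp [0.6523 0.0466 0.0326] yaw -2.3999999999999986 F [ 0.9 -0.4 -0.2] T [-0.43  0.45 -0.04] 0.04501399043083376
scene 0.20159411 -3.3756714
top 0.16850753 -0.7720642
tcp [0.6544 0.045  0.0326] yaw -2.3500000000000014 F [ 0.2 -0.1 -0.2] T [-0.48  0.41 -0.01] 0.045563176703706354
scene 0.20149502 -3.4590607
top 0.1684491 -0.9112396
tcp [0.6548 0.0449 0.0321] yaw -2.1599999999999966 F [-6.3  3.8  3.4] T [0.39 1.28 0.86] 0.045811920818440384
scene 0.2014485 -3.4821854
top 0.16848011 0.48364258
```

The corner doesn't move when pushed against either bar, so it's home. I'll withdraw.

```bash
python3 -m inch '[0,-0.022,0,0,0,0,0.52, 0,-0.022,0,0,0,0,0.52, -0.08,-0.022,-0.056,0,0,0,0.52, -0.16,-0.022,-0.112,0,0,0,0.52, -0.24,-0.022,-0.168,0,0,0,0.52, -0.3,-0.022,-0.21,0,0,0,0.3, -0.38,-0.022,-0.27,0,0,0,0, -0.38,-0.022,-0.27,0,0,0,0]' | egrep 'pos|gap|time'; python3 m.py;  python3 - <<'E'
from h import *
ex=np.array([.9992,-.0401,0]);ey=np.array([.0401,.9992,0]);J=np.array([.6534,.1026,0])
# verify handle grip: dark blob front end in first top image vs prediction
for q in ([-.097,0,.223],[-.1296,.018,.2222],[-.1296,-.018,.2222]): print(q,proj("top",J+ex*q[0]+ey*q[1]+[0,0,q[2]]),proj("scene",J+ex*q[0]+ey*q[1]+[0,0,q[2]]))
for n in("top","scene"):
    im=cv2.imread(f"/tmp/{n}0.png");c=proj(n,J+ex*-.115+[0,0,.21])[0];x,y=c.astype(int)
    r=im[y-12:y+13,x-12:x+13].max(2);m=r<(75 if n=="top" else 45);yy,xx=np.nonzero(m);print(n,(x-12,y-12));print('\n'.join(''.join('.#'[int(v)] for v in k) for k in m))
E
```

```text
time: 24.1
tool_pos: [0.5473, -0.0507, 0.0329]
finger_gap: 0.0288
tcp [ 0.5473 -0.0507  0.0329] yaw -2.6400000000000006 F [ 0.8 -0.5  0.3] T [-0.52  0.45 -0.03] 0.02875891680889483
scene 0.20133725 -3.2688293
top 0.16846286 0.24622345
[-0.097, 0, 0.223] [[239.43549145 191.5058554 ]] [[241.64996855 198.33511381]]
[-0.1296, 0.018, 0.2222] [[233.18422455 202.06556894]] [[241.12449852 209.91275501]]
[-0.1296, -0.018, 0.2222] [[245.05741376 202.36512915]] [[251.52131265 204.80269537]]
top (np.int64(227), np.int64(185))
.........................
.........................
.........................
.........................
.........................
.........................
.......#######.###.......
.......###########.......
.......###########.......
.......###########.......
.......###########.......
.......##########........
.......##########........
......###########........
......###########........
......###########........
.......##########........
........########.........
.........................
.........................
.........................
.........................
.........................
.........................
.........................
scene (np.int64(232), np.int64(192))
......#######............
.############............
.#############...........
.#############...........
..#############..........
..##############.........
...#############.........
...##############........
....#############........
.....#############.......
.....##############......
......#############......
......#############......
.......############......
.......############......
........###########......
........#########........
.........######..........
..........###............
.........................
.........................
.........................
.........................
.........................
.........................
```

```bash
python3 -c "
from h import *
print(env.get_state()['qpos'].round(1));print(row([.49,-.02,.27],grasp_R(20,42)))"
```

```text
[ 53.3  19.3 -37.4 122.1 -39.2  30.7   3.9]
[0.3841, -0.2014, -0.6927, -0.0779, 0.0383, 0.0982]
```

```bash
python3 -m inch '[0.1,-0.03,-0.2,0,0,0,0, 0.2,-0.1,-0.35,-0.02,0.01,0.025,0, 0.3,-0.15,-0.5,-0.04,0.02,0.05,0, 0.384,-0.2,-0.69,-0.078,0.038,0.098,0, 0.384,-0.2,-0.69,-0.078,0.038,0.098,0, 0.384,-0.2,-0.69,-0.078,0.038,0.098,0, 0.384,-0.2,-0.69,-0.078,0.038,0.098,0, 0.384,-0.2,-0.69,-0.078,0.038,0.098,0]' ; python3 -c "
from h import *
print(env.get_state()['qpos'].round(1));print(row([.49,.10922,.265],grasp_R(-2.3,45)))"
```

```text
time: 25.0
tool_pos: [0.4908, -0.0185, 0.2696]
tcp_rot: [[0.697, 0.346, 0.628], [0.259, -0.938, 0.23], [0.669, 0.002, -0.744]]
contact_force: [0.4, -0.4, -0.6]
finger_gap: 0.0002
grip_force: 0.0
[ 59.4 -27.3 -35.8 128.9 -57.   53.  -19.4]
[0.0979, -0.4005, 0.1076, -0.0857, 0.0165, 0.0914]
```

```bash
python3 -c "
from h import *
print(row([.532,.1075,.262],grasp_R(-2.3,45)))"
```

```text
[0.1873, -0.3467, 0.2016, -0.0857, 0.0165, 0.0914]
```

```bash
python3 -m inch '[0.09,-0.17,0.1,-0.04,0.008,0.045,0, 0.13,-0.24,0.14,-0.06,0.012,0.065,0, 0.187,-0.346,0.201,-0.0857,0.0165,0.0914,0, 0.187,-0.346,0.201,-0.0857,0.0165,0.0914,0, 0.187,-0.346,0.201,-0.0857,0.0165,0.0914,0, 0.187,-0.346,0.201,-0.0857,0.0165,0.0914,0]' ; python3 -c "
from h import *
print(env.get_state()['qpos'].round(1))
R=grasp_R(-2.3,45);ex=np.array([.9992,-.0401,0]);J=np.array([.6534,.1026,0])
for x,z in((-.100,.240),): print(row(J+ex*x+[0,0,z],R))
# arc deltas from first point: handle point 225mm along, radius to upper face
import math
p0=np.array([-.097,.223]);c=np.array([.110,.135]);d=p0-c;r=np.hypot(*d);a0=math.atan2(d[1],-d[0]);print(r,math.degrees(a0))
q0=np.array([-.100,.240])
for th in (0,.1,.2,.3,.4,.45,.47):
    q=c+r*np.array([-math.cos(a0-th),math.sin(a0-th)])+[0,.004 if th==0 else .003]
    D=q-q0;print(th,q.round(4),(R.T@(ex*D[0]+[0,0,D[1]])/.3).round(3))
"
```

```text
time: 25.6
tool_pos: [0.5246, 0.0851, 0.255]
tcp_rot: [[0.729, -0.017, 0.685], [-0.007, -1.0, -0.017], [0.685, 0.008, -0.729]]
contact_force: [0.8, -1.2, -0.4]
finger_gap: 0.0007
grip_force: 0.0
[ 35.2 -28.2 -46.7 129.2 -17.6  29.  -94.3]
[0.0355, -0.0738, 0.1012, -0.0034, 0.0099, 0.007]
0.22492887764802458 23.031352869750748
0 [-0.097  0.227] [-0.024 -0.     0.038]
0.1 [-0.1048  0.2049] [-0.094  0.     0.072]
0.2 [-0.1104  0.1831] [-0.158  0.     0.11 ]
0.3 [-0.1138  0.1609] [-0.219  0.     0.154]
0.4 [-0.1149  0.1384] [-0.275  0.     0.204]
0.45 [-0.1147  0.1272] [-0.3    0.     0.231]
0.47 [-0.1144  0.1227] [-0.31   0.     0.242]
```

```bash
python3 -m inch '[0.035,-0.074,0.08,-0.0034,0.0099,0.007,0, 0.035,-0.074,0.08,-0.0034,0.0099,0.007,0, 0.035,-0.074,0.08,-0.0034,0.0099,0.007,0, 0.035,-0.074,0.08,-0.0034,0.0099,0.007,0]' ; python3 -c "
from h import *
import math
print(env.get_state()['qpos'].round(1))
R=env.get_state()['tcp_rot'];ex=np.array([.9992,-.0401,0]);ey=np.array([.0401,.9992,0]);J=np.array([.6534,.1026,0])
t=env.get_state()['tool_pos']-J;print('joiner',(t@ex).round(4),(t@ey).round(4),t[2])
c=np.array([.110,.135]);r=.22493;a0=math.radians(23.03)
for th in (0,.1,.2,.3,.4,.45,.5):
    q=c+r*np.array([-math.cos(a0-th),math.sin(a0-th)])+[0.003,.006]
    print(th,q.round(4),row(J+ex*q[0]+[0,0,q[1]],R)[:3])
"
```

```text
time: 26.0
tool_pos: [0.5491, 0.1043, 0.2458]
tcp_rot: [[0.706, -0.041, 0.707], [-0.029, -0.999, -0.03], [0.707, 0.001, -0.707]]
contact_force: [0.1, 0.0, 0.4]
finger_gap: 0.0005
grip_force: 0.0
[  42.3  -26.2  -56.3  127.8  -14.9   24.4 -100.9]
joiner -0.1043 -0.0025 0.24582352159212512
0 [-0.094  0.229] [-0.0154, -0.0085, 0.064]
0.1 [-0.1018  0.2079] [-0.0834, -0.0085, 0.0954]
0.2 [-0.1074  0.1861] [-0.148, -0.0085, 0.1335]
0.3 [-0.1108  0.1639] [-0.2084, -0.0086, 0.1778]
0.4 [-0.1119  0.1414] [-0.2641, -0.0086, 0.228]
0.45 [-0.1117  0.1302] [-0.29, -0.0086, 0.2551]
0.5 [-0.1108  0.119 ] [-0.3145, -0.0086, 0.2834]
```

```bash
python3 -m inch '[-0.015,-0.0085,0.064,0,0,0,0, -0.05,-0.0085,0.08,0,0,0,0, -0.083,-0.0085,0.095,0,0,0,0, -0.115,-0.0085,0.114,0,0,0,0, -0.148,-0.0085,0.1335,0,0,0,0, -0.178,-0.0085,0.155,0,0,0,0, -0.208,-0.0085,0.178,0,0,0,0, -0.236,-0.0085,0.203,0,0,0,0]'; python3 -m inch '[-0.028,0,0.025,0,0,0,0, -0.054,0,0.052,0,0,0,0, -0.054,0,0.052,0,0,0,0, -0.054,0,0.052,0,0,0,0]'; python3 -c "
from h import *
print(env.get_state()['qpos'].round(1))
ex=np.array([.9992,-.0401,0]);ey=np.array([.0401,.9992,0]);J=np.array([.6534,.1026,0])
t=env.get_state()['tool_pos']-J;print('joiner',(t@ex).round(4),(t@ey).round(4),t[2])"
```

```text
time: 26.8
tool_pos: [0.543, 0.1075, 0.1543]
tcp_rot: [[0.703, -0.041, 0.71], [-0.027, -0.999, -0.03], [0.711, 0.002, -0.703]]
contact_force: [-1.7, 0.2, 10.8]
finger_gap: 0.0003
grip_force: 5.3
time: 27.2
tool_pos: [0.5428, 0.1075, 0.1319]
tcp_rot: [[0.703, -0.041, 0.71], [-0.027, -0.999, -0.031], [0.71, 0.002, -0.704]]
contact_force: [-1.8, 0.1, 11.6]
finger_gap: 0.0002
grip_force: 5.9
[  61.8  -22.1  -81.   135.4  -12.1    6.8 -107.7]
joiner -0.1107 0.0005 0.1319329948979794
```

```bash
python3 -m inch '[0,0,0,0,-0.035,0,0, -0.008,0,0.008,0,-0.067,0,0, -0.012,0,0.012,0,-0.067,0,0, -0.0165,0,0.0165,0,-0.067,0,0, -0.0165,0,0.0165,0,-0.067,0,0]'; cat > j.py <<'E'
from h import *
print(env.get_state()['qpos'].round(1))
ex=np.array([.9992,-.0401,0]);ey=np.array([.0401,.9992,0]);J=np.array([.6534,.1026,0])
t=env.get_state()['tool_pos']-J;print('joiner',(t@ex).round(4),(t@ey).round(4),t[2])
E
python3 j.py
```

```text
time: 27.7
tool_pos: [0.5454, 0.1082, 0.1272]
tcp_rot: [[0.834, -0.04, 0.55], [-0.033, -0.999, -0.023], [0.55, 0.001, -0.835]]
contact_force: [-20.7, -6.8, 48.4]
finger_gap: 0.0002
grip_force: 25.5
[  63.6   -5.5  -83.6  126.5   18.2   24.3 -128.4]
joiner -0.1081 0.0012 0.12719280082684004
```

```bash
python3 -c "
from h import *
ex=np.array([.9992,-.0401,0]);J=np.array([.6534,.1026,0])
for x,z,t in((-.109,.14,36),(-.1107,.155,42),(-.109,.19,45),(-.105,.22,45),(-.105,.25,45)): print(row(J+ex*x+[0,0,z],grasp_R(-2.3,t)))"
```

```text
[0.0211, 0.0041, -0.0372, 0.0002, 0.0146, 0.0001]
[0.0438, 0.0042, -0.0821, 0.0002, 0.0479, 0.0001]
[0.1128, 0.0042, -0.1764, 0.0002, 0.0646, 0.0001]
[0.1789, 0.0043, -0.2526, 0.0002, 0.0646, 0.0001]
[0.2339, 0.0044, -0.3361, 0.0002, 0.0646, 0.0001]
```

```bash
python3 -m inch '[0.021,0.004,-0.037,0,0.0146,0,0, 0.044,0.004,-0.082,0,0.048,0,0, 0.08,0.004,-0.13,0,0.056,0,0, 0.113,0.004,-0.176,0,0.0646,0,0, 0.145,0.004,-0.215,0,0.0646,0,0, 0.179,0.004,-0.2526,0,0.0646,0,0, 0.234,0.004,-0.336,0,0.0646,0,0, 0.234,0.004,-0.336,0,0.0646,0,0]'; python3 -m inch '[0,0,0,0,0,0,0, 0,0,0,0,0,0,0]';python3 j.py; python3 m.py
```

```text
time: 28.5
tool_pos: [0.5464, 0.1069, 0.2498]
tcp_rot: [[0.708, -0.04, 0.705], [-0.028, -0.999, -0.029], [0.706, 0.001, -0.709]]
contact_force: [0.4, 0.7, 0.1]
finger_gap: 0.0002
grip_force: 0.0
time: 28.7
tool_pos: [0.5449, 0.1062, 0.245]
tcp_rot: [[0.712, -0.041, 0.701], [-0.027, -0.999, -0.03], [0.702, 0.003, -0.713]]
contact_force: [-0.6, 0.3, -0.2]
finger_gap: 0.0004
grip_force: 0.0
[ 3.180e+01 -2.240e+01 -4.960e+01  1.281e+02  1.000e-01  2.510e+01
 -1.145e+02]
joiner -0.1086 -0.0008 0.24496030894487666
tcp [0.5449 0.1062 0.245 ] yaw -47.34 F [-0.6  0.3 -0.2] T [ 0.06  0.86 -0.02] 0.00043149939299131035
scene 0.20123458 -2.9008026
top 0.16850597 0.19851685
```

```bash
python3 -c "
from h import *
print(row([.527,.09,.262],grasp_R(-2.3,45)),row([.49,-.02,.27],grasp_R(20,42)))"
```

```text
[-0.0024, 0.0564, -0.0808, 0.0007, 0.0024, 0.0004] [-0.0614, 0.4278, -0.1751, 0.0857, -0.0139, -0.0899]
```

```bash
python3 -m inch '[-0.002,0.056,-0.08,0,0.002,0,0, -0.002,0.056,-0.08,0,0.002,0,0, -0.03,0.2,-0.12,0.03,-0.005,-0.03,0, -0.045,0.3,-0.145,0.055,-0.009,-0.058,0, -0.061,0.428,-0.175,0.0857,-0.014,-0.09,0, -0.061,0.428,-0.175,0.0857,-0.014,-0.09,0, -0.061,0.428,-0.175,0.0857,-0.014,-0.09,0, -0.061,0.428,-0.175,0.0857,-0.014,-0.09,0]'; python3 m.py; python3 - <<'E'
from h import *
for n in("top","scene"):
    a=cv2.imread(f"/tmp/{n}0.png");b=env.snapshot(n)[:,:,::-1]
    d=(cv2.absdiff(a,b).max(2)>25).astype(np.uint8);k,l,st,c=cv2.connectedComponentsWithStats(cv2.morphologyEx(d,cv2.MORPH_OPEN,np.ones((2,2),np.uint8)))
    print(n,[s.tolist() for s in st[1:] if s[4]>6])
E
```

```text
time: 29.6
tool_pos: [0.4909, -0.0241, 0.2707]
tcp_rot: [[0.698, 0.34, 0.631], [0.251, -0.941, 0.229], [0.671, -0.001, -0.742]]
contact_force: [-0.1, 0.8, 0.0]
finger_gap: 0.0001
grip_force: 0.0
tcp [ 0.4909 -0.0241  0.2707] yaw -25.150000000000006 F [-0.1  0.8  0. ] T [-0.29  0.68 -0.02] 0.00010574184842217872
scene 0.20148078 -3.4373932
top 0.1685321 -0.2590027
top [[246, 156, 19, 21, 182], [220, 159, 18, 20, 200], [266, 177, 10, 12, 87], [213, 181, 5, 5, 13], [345, 184, 4, 5, 14], [346, 190, 5, 4, 15], [355, 192, 30, 26, 362], [258, 205, 96, 179, 8201], [336, 226, 176, 158, 9984], [351, 349, 9, 2, 18], [361, 352, 9, 8, 42], [249, 354, 43, 16, 262], [269, 367, 7, 5, 21], [262, 369, 6, 4, 22], [257, 370, 3, 4, 12], [270, 373, 10, 5, 30], [263, 375, 2, 6, 12], [266, 375, 22, 8, 84]]
scene [[333, 161, 31, 16, 212], [278, 167, 234, 217, 18351], [223, 180, 5, 4, 17], [301, 180, 11, 11, 77], [246, 184, 21, 12, 157], [269, 188, 3, 5, 10], [493, 190, 19, 31, 373], [211, 194, 20, 23, 298], [497, 242, 15, 26, 207], [456, 271, 56, 83, 2175], [379, 314, 24, 18, 223], [338, 317, 34, 33, 276], [345, 328, 33, 56, 375], [361, 334, 16, 17, 78], [367, 347, 5, 5, 15], [392, 370, 7, 5, 21]]
```

```bash
python3 -c "
from workcell import env
print(env.job_done())"
```

```text
the job is handed in; nothing more can be done
None
```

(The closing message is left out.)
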